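# Close the power housing of the camera test bench

## Task

Put the loose metal cover back on the open power housing: tilt it, hook one of its shorter edges under the housing's fixed lip, then lower the other edge until the cover lies flat in its recess. Then slide the bolt fully home over the cover's free edge. Leave the camera, the carton and the screwdriver where they are.

Things in the scene. Friction and masses are not known exactly. Their poses are not given: they have to be found in the camera images.
- cover_mid (a point): Loose cover: aluminium plate 160 (x) x 130 (y) x 5 mm, 0.3 kg, on the bench handle up. A black block handle stands on its middle: 14 (x) x 50 (y) x 32 mm high, top 37 mm above the plate's underside. This point is on the centre line, 18.5 mm above the underside; z up through the handle. Both ways round are alike: either 130 mm edge may go under the lip.
- seat (a point): Centre of the recess that takes the cover, at ledge height, 46 mm above the bench. x runs from the lip end (-x) to the bolt end (+x), z up. Recess 165 mm (x) by 140 mm (y); a ledge 12 to 14 mm wide around it carries the cover's underside. The walls at both sides and at the +x end rise 7 mm above the ledge. Cover home: underside on the ledge, centred here within a few mm.
- lip (a point): Middle of the free lower edge of the fixed lip: at x = -66.5 mm from the seat centre, 11 mm above the ledge. The lip is the full width, 4 mm thick, and overhangs the recess by 16 mm, back to the end wall at x = -82.5. With the 7 mm wall opposite, the cover cannot be slid in level, only tilted with this edge low (about 14 degrees fits). Axes as the seat's.
- housing: Fixed grey open-topped power housing, 221 x 152 x 61 mm high; cannot move. Origin on the bench 46 mm under the seat point, same axes; the body reaches from x = -88.5 to 132.5 mm, y +-76. Nothing inside rises above the ledge.
- bolt_tab (a point): Centre of the upright tab of the steel slide bolt on the housing's +x end: tab 24 (x) x 14 (y) x 28 mm high, 108 mm along +x from the seat centre when drawn back, its middle 26.5 mm above the ledge height. It stands on the 41 x 30 x 5 mm bolt plate, whose tip reaches 21 mm from the tab's centre towards -x. Axes as the seat's.
- bolt (a joint): Position of the bolt in m: 0 fully drawn back (clear of the recess), 0.018 fully home (tip 13.5 mm over the recess, above the cover's edge). Grows towards the lip (the seat's -x). Light friction, about 1.5 N; it stays where left. It cannot pass if the cover's edge stands high.
- cover: The same loose cover; origin at the centre of the plate's underside, same axes as cover_mid.
- camera: Bystander: dark box camera standing upright, 74 x 74 x 98 mm; origin at the centre of its foot.
- carton: Bystander: plain cardboard carton 60 x 100 x 60 mm; origin at the centre of its underside.
- driver: Bystander: screwdriver lying on the bench, 200 mm long; origin under the middle of its length.
There are look-alikes about, which are no part of the job. Several things look just like the cover: the one meant starts farthest to the robot's left.

How it is judged:
By the outcome, as a careful person would: the job done as asked, in the order asked, and still so for the second after the job is handed in, with the robot touching nothing.
It also fails if it takes over 58 s, if anything falls off the work surface, if the arm or the gripper's body presses on something with over 40 N, if the wrist force passes 120 N, or if a joint passes its speed limit or range.

## Robot

A 6-joint arm with a two-finger parallel gripper is mounted at the origin on the work surface. World frame = base frame: x ahead of the robot, y to its left, z up, the work surface at z = 0. Lengths are in m, angles in rad, forces in N, time in s.
With the tool pointing down it reaches from about 0.375 to 0.925 m from the base axis. Payload 5.7 kg.
Tool frame: the origin (TCP) lies on the centre line of the jaws, within the pads' length; the fingertips stand ahead of it and the grasp point (between the pads) lies 5 mm behind it (ctrl.tip_extent is the z of the fingertips in the tool frame, in m); z points along the fingers, y is the line along which they close (so a half turn about z gives the same grasp; the last joint's range is limited). The gripper opens to 88 mm and grips with 3 to 60 N. Pads are 20 mm wide; open, the fingers measure 115 mm over their backs; the gripper's body (75 mm by 178 mm) begins 61 mm behind the grasp point.
Start: joints at [1.082, 0.359, 1.51, -0, 1.272, -0.115], TCP at [0.219, 0.559, 0.237] pointing down, gripper open.
Joint ranges: [-2.97, 2.97], [-1.01, 2.36], [0.21, 2.38], [-0.96, 4.11], [0.2, 2.71], [-2.98, 2.98]. Speed limits (rad/s): [2.39, 2.39, 3.14, 3.14, 3.14, 3.14].

## Interface

Orientations are given as a rotation vector (axis times angle).
In Python, from cell import monitor, vision, ctrl gives the robot as it stands.
- The arm moves only by the tool drive_tool, never from a script. Its argument "steps" is a list of rows, each a list of 7 numbers: the turn, a rotation vector about the world's x, y, z in rad, then the shift along the world's x, y, z in cm, then the opening in per cent of the stroke, from 0 (shut) to 100 (fully open). In form: [[ax, ay, az, x, y, z, hand], ...]. A call has 1 to 12 rows; each row is the pose to reach, as a shift and turn from the pose commanded when the call began; what a row does not reach only later rows make up. A row lasts 1/10 s, in which the tool goes at most 50 mm and 8.59 degrees, less where a joint would pass 70% of its speed; a pose out of reach is approached as far as the arm can. A call with a gripper value outside its range is refused whole. The fingers move at their own pace and stop on an object; "force" is the grip in N (left out, the last holds). Time passes only in rows, so rows that repeat a pose let the fingers close. It gives the time, the measured TCP pose, the force, the opening and the grip force at its end, in the units of the state.
- monitor.get_obs(): the state, without advancing time (a new reading comes with each control period).
- vision.camera(name): name is "scene" or "top"; returns the picture (384x512x3 uint8, red, green, blue); there is no depth.
- vision.camera_info(name): a dict with "K" (3x3 intrinsics, pixels), "world_to_cam" (4x4, takes a point from world to camera coordinates). Camera axes: x right, y up, looking along -z (the intrinsics and any distortion apply to the point x, -y, -z); pixel columns grow to the right and rows downward; lengths in m; the calibration is good to about 2 mm. A picture is of the moment at which its call begins. camera_info takes no time and is no camera call.
- ctrl.hand_in(): hands the job in; it is judged then, once.
The state is a dict: "time_s": time; "q": joint angles; "qvel": joint speeds; "joint_efforts": joint torques, N m; "position": TCP position; "tool_rot": TCP orientation; "ft_force": force on the tool from outside, world axes, zero at the start; "moment": the same for the moment, N m; "width": opening from 0.0 (shut) to 1.0 (fully open); "grasp_force": force on a finger pad.
Only numpy, scipy, OpenCV 4.12 (cv2) and the standard library are available. Lean on these libraries where they do the work, as an engineer would, in place of code of your own. Each camera call takes 0.05 s, during which the arm holds its last target. There are 200 camera calls.

## Working session

There is one attempt and no reset: what is moved stays moved. The work goes in short steps, Python scripts to look and compute and a tool call to move; the robot and the scene stay as the last step left them, time stands still between calls to the robot, and variables do not carry over. Pictures are saved under pics/ and viewed, at most 10 in all, crops included, and the job is handed in when it is done.

Besides the shell and the picture viewer there is one more tool, called after ">>>" as a command line: name --pt "numbers of a row" for each row, then --argument value for the rest. drive_tool: Moves the arm, as the interface text tells. Its arguments: {"type":"object","properties":{"steps":{"type":"array","items":{"type":"array","items":{"type":"number"}}},"force":{"type":"number"}},"required":["steps"]}

```bash
mkdir -p pics; ls; python3 - <<'E'
from cell import monitor, vision, ctrl
import cv2,numpy as np
for n in("scene","top"):
    im=vision.camera(n); cv2.imwrite(f"pics/{n}0.png",cv2.resize(im[:,:,::-1],(800,600),interpolation=cv2.INTER_CUBIC)); cv2.imwrite(f"pics/raw_{n}0.png",im[:,:,::-1])
    i=vision.camera_info(n); print({k:np.round(v,4).tolist() if not isinstance(v,str) else v for k,v in i.items()})
o=monitor.get_obs();print(o,ctrl.tip_extent)
E
```

```text
pics
{'K': [[456.2464, 0.0, 260.1006], [0.0, 456.2464, 188.1773], [0.0, 0.0, 1.0]], 'world_to_cam': [[0.0267, 0.9995, 0.0145, 0.0683], [-0.5526, 0.0026, 0.8335, 0.2249], [0.833, -0.0303, 0.5524, -1.562], [0.0, 0.0, 0.0, 1.0]]}
{'K': [[362.7123, 0.0, 255.8927], [0.0, 362.7123, 187.3768], [0.0, 0.0, 1.0]], 'world_to_cam': [[-0.0271, -0.9994, -0.0192, -0.0358], [0.9922, -0.0292, 0.1211, -0.5297], [-0.1216, -0.0158, 0.9925, -1.1369], [0.0, 0.0, 0.0, 1.0]]}
{'time_s': 0.1, 'q': array([ 1.08188768e+00,  3.59445631e-01,  1.51130731e+00, -1.32497565e-05,
        1.27251459e+00, -1.15106742e-01]), 'qvel': array([ 6.98392913e-05, -2.93051881e-03, -1.15658955e-03, -8.57783270e-04,
        3.74038453e-04, -2.16968344e-03]), 'joint_efforts': array([-2.51815236e-04, -5.16356742e+01, -2.71406096e+01,  6.75231521e-02,
        2.75340246e-02, -3.06614049e-05]), 'position': array([0.21882688, 0.55802982, 0.23589254]), 'tool_rot': array([-5.83657610e-01, -3.08640372e+00,  2.51734016e-03]), 'ft_force': array([-0.20530812,  0.87356256, -0.83491032]), 'moment': array([ 0.03327923, -0.01463076,  0.02300962]), 'grasp_force': 0.0, 'width': 1.0008728567297023} 0.014
```

View pics/scene0.png

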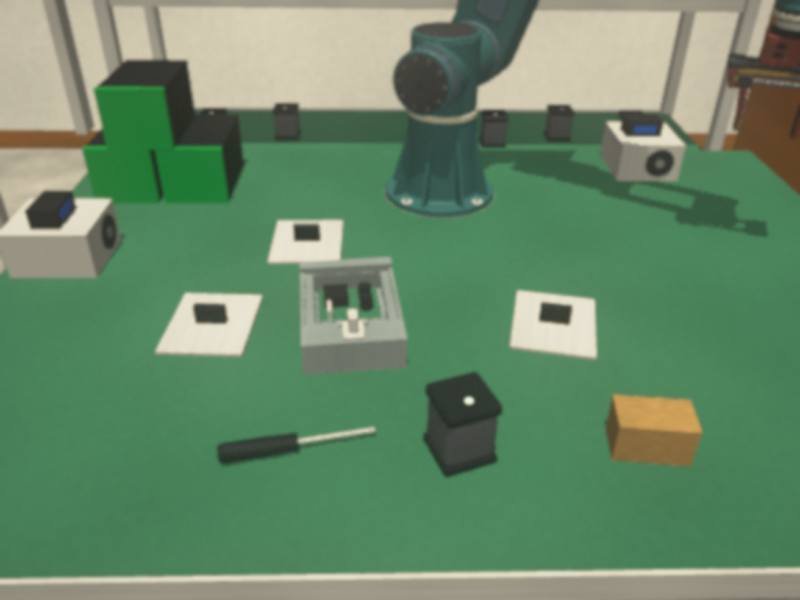

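View pics/top0.png

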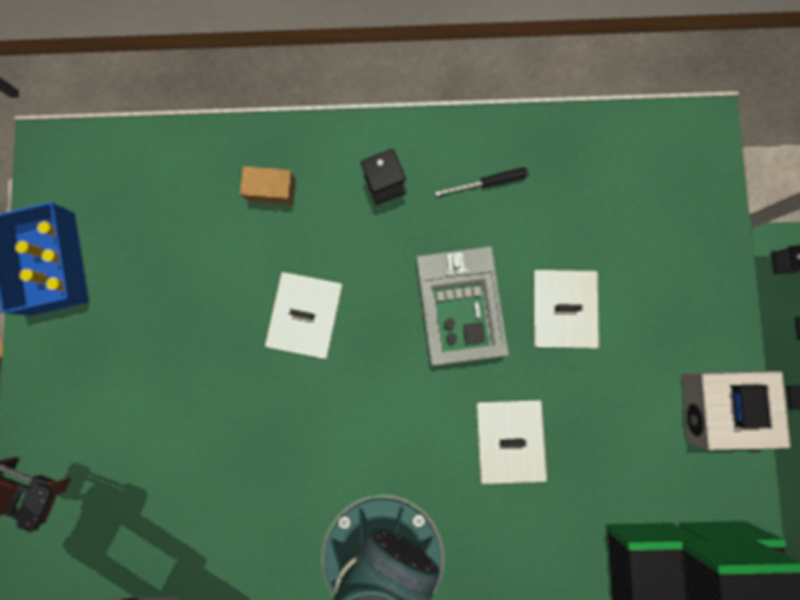

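The top view shows +x up and +y left. The target cover is the leftmost one, at about (304,315) in the top view and (555,325) in the scene view. The housing is at about (462,306), with its lip towards the robot and its bolt on the far side. I'll fit poses from the silhouettes in both views.

```bash
cat > h.py <<'E'
import numpy as np,cv2
from scipy.optimize import minimize
from cell import vision
def proj(n,P):
    i=vision.camera_info(n);T=np.array(i["world_to_cam"]);K=np.array(i["K"])
    c=np.atleast_2d(P)@T[:3,:3].T+T[:3,3]; c=c*[1,-1,-1]; p=c@K.T
    return p[:,:2]/p[:,2:]
def box(x0,x1,y0,y1,z0,z1): return np.array([[x,y,z] for x in(x0,x1) for y in(y0,y1) for z in(z0,z1)])
HOUS=[box(-.0885,.1325,-.076,.076,0,.053),box(-.0885,-.0665,-.076,.076,.053,.061),box(.096,.12,-.007,.007,.053,.0865)]
COV=[box(-.08,.08,-.065,.065,0,.005),box(-.007,.007,-.025,.025,0,.037)]
def place(b,p):
    c,s=np.cos(p[2]),np.sin(p[2]); q=b@np.array([[c,s,0],[-s,c,0],[0,0,1]]); return q+[p[0],p[1],0]
S=4
def mask(im,seed):
    im=im.astype(int); hsv=cv2.cvtColor(im.astype(np.uint8),cv2.COLOR_RGB2HSV)
    g=(hsv[...,0]>55)&(hsv[...,0]<95)&(hsv[...,1]>75)
    m=(~g).astype(np.uint8)
    n,l=cv2.connectedComponents(m,connectivity=4)
    sx,sy=int(seed[0]),int(seed[1]); w=l[sy-4:sy+5,sx-4:sx+5].ravel(); k=np.bincount(w[w>0]).argmax()
    c,_=cv2.findContours((l==k).astype(np.uint8),cv2.RETR_EXTERNAL,cv2.CHAIN_APPROX_NONE)
    o=np.zeros_like(m);cv2.drawContours(o,c,-1,1,-1);return o
def render(n,boxes,p,shape):
    o=np.zeros((shape[0]*S,shape[1]*S),np.uint8)
    for b in boxes:
        h=cv2.convexHull(((proj(n,place(b,p))+.5)*S-.5).astype(np.float32)); cv2.fillConvexPoly(o,np.round(h*16).astype(np.int32),1,shift=4)
    return cv2.resize(o.astype(np.float32),(shape[1],shape[0]),interpolation=cv2.INTER_AREA)
def fit(ms,boxes,p0):
    f=lambda p:sum(np.abs(render(n,boxes,p,m.shape)-m).sum() for n,m in ms.items())
    x0=np.array(p0);sim=np.vstack([x0,x0+[.01,0,0],x0+[0,.01,0],x0+[0,0,.1]])
    r=minimize(f,x0,method="Nelder-Mead",options=dict(initial_simplex=sim,xatol=1e-4,fatol=.1,maxiter=200));return r.x,r.fun
E
cat > a.py <<'E'
from h import *
I={n:cv2.imread(f"pics/raw_{n}0.png")[:,:,::-1] for n in("scene","top")}
k=1.5625
for nm,B,seeds,p0 in(("cov",COV,dict(scene=(535/k,335/k),top=(304/k,335/k)),(.55,.2,-.2)),("hou",HOUS,dict(scene=(353/k,350/k),top=(462/k,262/k)),(.55,-.15,.1))):
    ms={n:mask(I[n],s) for n,s in seeds.items()}
    for n in ms: print(nm,n,ms[n].sum())
    for sub in(["scene","top"],["scene"],["top"]):
        p,f=fit({n:ms[n] for n in sub},B,p0);print(nm,sub,np.round(p,4),f)
        if len(sub)==2:
            for n in sub:
                for b in B: cv2.polylines(I0:=I[n],[],1,(0,0,0)) if 0 else None
                c,_=cv2.findContours((render(n,B,p,ms[n].shape)>.5).astype(np.uint8),0,1)
                print(np.abs(render(n,B,p,ms[n].shape)-ms[n]).sum())
E
sed -i '/I0:=/d' a.py; python3 a.py
```

```text
cov scene 2250
cov top 2159
cov ['scene', 'top'] [ 0.4955  0.1568 -0.215 ] 441.8125
222.0
219.8125
cov ['scene'] [ 0.4967  0.1572 -0.2245] 219.375
cov ['top'] [ 0.4912  0.1554 -0.1985] 215.625
hou scene 6111
hou top 3691
hou ['scene', 'top'] [ 0.4775 -0.1761  0.1135] 1722.875
1484.1875
238.6875
hou ['scene'] [ 0.4781 -0.1741  0.1032] 1477.625
hou ['top'] [ 0.4752 -0.1778  0.1074] 234.375
```

```bash
cat > ov.py <<'E'
from h import *
def ov(I,ps,out,cs,masks=None):
    t=[]
    for n,(cx,cy) in cs:
        a=I[n][cy-50:cy+50,cx-65:cx+65,::-1].copy(); a=cv2.resize(a,None,fx=3,fy=3,interpolation=cv2.INTER_CUBIC)
        for B,p in ps:
            for b in B:
                h=cv2.convexHull((((proj(n,place(b,p))-[cx-65,cy-50])+.5)*3-.5).astype(np.float32)); cv2.polylines(a,[h.astype(np.int32)],1,(0,0,255),1)
        t.append(a)
    cv2.imwrite(out,np.vstack([np.hstack(t[:2]),np.hstack(t[2:])]) if len(t)==4 else np.hstack(t))
E
python3 - <<'E'
from ov import *
I={n:cv2.imread(f"pics/raw_{n}0.png")[:,:,::-1] for n in("scene","top")}
ov(I,[(COV,(.4955,.1568,-.215)),(HOUS,(.4752,-.1778,.1074))],"pics/ov0.png",[("scene",(355,205)),("top",(195,200)),("scene",(226,200)),("top",(296,196))])
E
```

```text
(no output)
```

View pics/ov0.png

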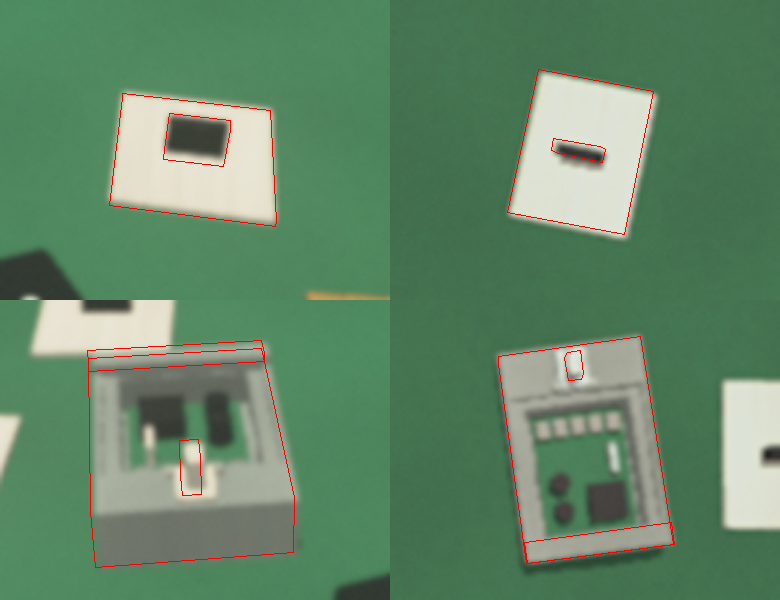

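```bash
cat > b.py <<'E'
from h import *
def near(n,B,p,shape,r): return cv2.dilate((render(n,B,p,shape)>0).astype(np.uint8),np.ones((2*r+1,)*2))
def fill(m):
    c,_=cv2.findContours(m,cv2.RETR_EXTERNAL,cv2.CHAIN_APPROX_NONE);o=np.zeros_like(m);cv2.drawContours(o,[max(c,key=cv2.contourArea)],-1,1,-1);return o
def up(m,k=4): return m
def fitcov(I,p0):
    ms={n:fill((I[n][...,0]>150).astype(np.uint8)*near(n,COV,p0,I[n].shape[:2],5)) for n in I}
    return {str(s):fit({n:ms[n] for n in s},COV,p0) for s in(["scene","top"],["scene"],["top"])}
def fithou(I,p0):
    ms={}
    for n in I:
        a=I[n].astype(int); m=((a[...,1]-a[...,0])<(22 if n=="scene" else 20))
        nr=near(n,HOUS,p0,a.shape[:2],4)
        if n=="scene":
            w=(a[...,0]>180).astype(np.uint8); w[205:]=0   # white cover behind
            m&=cv2.dilate(w,np.ones((3,3)))==0
        ms[n]=fill(m.astype(np.uint8)*nr)
    return {str(s):fit({n:ms[n] for n in s},HOUS,p0) for s in(["scene","top"],["scene"],["top"])}
if __name__=="__main__":
    I={n:cv2.imread(f"pics/raw_{n}0.png")[:,:,::-1] for n in("scene","top")}
    for k,v in fitcov(I,(.4955,.1568,-.215)).items():print("cov",k,np.round(v[0],4),v[1])
    for k,v in fithou(I,(.4752,-.1778,.1074)).items():print("hou",k,np.round(v[0],4),v[1])
E
python3 b.py
```

```text
Traceback (most recent call last):
  File "b.py", line 21, in <module>
    for k,v in fitcov(I,(.4955,.1568,-.215)).items():print("cov",k,np.round(v[0],4),v[1])
               ~~~~~~^^^^^^^^^^^^^^^^^^^^^^^
  File "b.py", line 8, in fitcov
    return {str(s):fit({n:ms[n] for n in s},COV,p0) for s in(["scene","top"],["scene"],["top"])}
                   ~~~^^^^^^^^^^^^^^^^^^^^^^^^^^^^^
  File "h.py", line 30, in fit
    r=minimize(f,x0,method="Nelder-Mead",options=dict(initial_simplex=sim,xatol=1e-4,fatol=.1,maxiter=200));return r.x,r.fun
  File "h.py", line 28, in <lambda>
    f=lambda p:sum(np.abs(render(n,boxes,p,m.shape)-m).sum() for n,m in ms.items())
               ~~~^^^^^^^^^^^^^^^^^^^^^^^^^^^^^^^^^^^^^^^^^^^^^^^^^^^^^^^^^^^^^^^^^
  File "h.py", line 28, in <genexpr>
    f=lambda p:sum(np.abs(render(n,boxes,p,m.shape)-m).sum() for n,m in ms.items())
                          ~~~~~~^^^^^^^^^^^^^^^^^^^
  File "h.py", line 25, in render
    h=cv2.convexHull(((proj(n,place(b,p))+.5)*S-.5).astype(np.float32)); cv2.fillConvexPoly(o,np.round(h*16).astype(np.int32),1,shift=4)
                       ~~~~^^^^^^^^^^^^^^
  File "h.py", line 5, in proj
    i=vision.camera_info(n);T=np.array(i["world_to_cam"]);K=np.array(i["K"])
ValueError: time passes only in moves, steps and waits
```

```bash
sed -i 's/^def proj/from functools import lru_cache\n@lru_cache\ndef info(n): return vision.camera_info(n)\ndef proj/; s/i=vision.camera_info(n);T=/i=info(n);T=/' h.py; python3 b.py
```

```text
cov ['scene', 'top'] [ 0.4921  0.1558 -0.2221] 119.0625
cov ['scene'] [ 0.4917  0.157  -0.2205] 54.5
cov ['top'] [ 0.4925  0.1549 -0.2212] 46.0625
hou ['scene', 'top'] [ 0.4761 -0.1753  0.1043] 294.0625
hou ['scene'] [ 0.4765 -0.1743  0.1052] 183.875
hou ['top'] [ 0.4755 -0.176   0.1033] 92.0
```

Both views agree to within 2 mm. The cover is at (0.492, 0.156) with yaw -0.222, and the seat is at (0.476, -0.1755) with yaw 0.104. Next I move above the cover.

>>> drive_tool --pt "0 0 -0.14 2.73 -4.02 -1.1 50" --pt "0 0 -0.28 5.46 -8.04 -2.2 50" --pt "0 0 -0.42 8.19 -12.06 -3.3 50" --pt "0 0 -0.56 10.9 -16.1 -4.4 50" --pt "0 0 -0.7 13.65 -20.1 -5.5 50" --pt "0 0 -0.84 16.4 -24.1 -6.6 50" --pt "0 0 -0.98 19.1 -28.1 -7.7 50" --pt "0 0 -1.12 21.8 -32.2 -8.8 50" --pt "0 0 -1.26 24.6 -36.2 -9.9 50" --pt "0 0 -1.4 27.3 -40.2 -11 50" --pt "0 0 -1.419 27.3 -40.2 -11 50" --pt "0 0 -1.419 27.3 -40.2 -11 50"

```text
time_s: 1.3
position: [0.492, 0.1555, 0.126]
tool_rot: [-2.455, -1.958, 0.002]
ft_force: [-0.2, 0.0, 0.2]
width: 0.497
grasp_force: 0.0
```

```bash
cat > st.py <<'E'
from cell import monitor
import numpy as np
from scipy.spatial.transform import Rotation as R
o=monitor.get_obs();M=R.from_rotvec(o["tool_rot"]).as_matrix()
print("t",o["time_s"],"pos",o["position"].round(4),"yaw_y",np.arctan2(M[1,1],M[0,1]).round(4),"z",M[:,2].round(4),"F",o["ft_force"].round(1),"M",o["moment"].round(2),"w",round(o["width"],3),"g",o["grasp_force"],"q",o["q"].round(3))
E
python3 st.py
```

```text
t 1.3 pos [0.492  0.1555 0.126 ] yaw_y -0.2243 z [-0.0017  0.     -1.    ] F [-0.2  0.   0.2] M [-0.07  0.08 -0.03] w 0.497 g 0.0 q [0.172 0.373 1.813 0.    0.956 0.396]
```

>>> drive_tool --pt "0 0 0 0 0 -3 50" --pt "0 0 0 0 0 -6 50" --pt "0 0 0 0 0 -8 50" --pt "0 0 0 0 0 -9.5 50" --pt "0 0 0 0 0 -10.2 50" --pt "0 0 0 0 0 -10.2 50" --pt "0 0 0 0 0 -10.2 0" --pt "0 0 0 0 0 -10.2 0" --pt "0 0 0 0 0 -10.2 0" --pt "0 0 0 0 0 -10.2 0" --pt "0 0 0 0 0 -10.2 0" --pt "0 0 0 0 0 -10.2 0" --force 40

```text
time_s: 2.5
position: [0.4926, 0.1566, 0.0252]
tool_rot: [2.454, 1.961, 0.001]
ft_force: [-0.9, 1.1, 5.9]
width: 0.16
grasp_force: 40.0
```

```bash
python3 st.py
```

```text
t 2.5 pos [0.4926 0.1566 0.0252] yaw_y -0.2222 z [ 1.e-03  3.e-04 -1.e+00] F [-0.9  1.1  5.9] M [-0.06  0.2   0.02] w 0.16 g 40.001535415649414 q [0.174 0.533 1.889 0.    0.718 0.396]
```

>>> drive_tool --pt "0 0 0 0 0 1 0" --pt "0 0 0 0 0 4 0" --pt "0 0 0 0 0 8 0" --pt "0 0 0 0 -1 12 0" --pt "0 0 0.04 -0.2 -4 15 0" --pt "0 0 0.08 -0.4 -8 16 0" --pt "0 0 0.13 -0.6 -12 16 0" --pt "0 0 0.18 -0.8 -16 16 0" --pt "0 0 0.22 -1 -20 16 0" --pt "0 0 0.26 -1.2 -24 16 0" --pt "0 0 0.3 -1.4 -28 16 0" --pt "0 0 0.326 -1.6 -31 16 0"

```text
time_s: 3.7
position: [0.4751, -0.1555, 0.1847]
tool_rot: [-2.102, -2.334, 0.001]
ft_force: [0.7, 0.2, -3.5]
width: 0.157
grasp_force: 40.0
```

>>> drive_tool --pt "0 0 0 0 -1.5 0 0" --pt "0 0 0 0 -2.2 0 0" --pt "0 0 0 0 -2.2 0 0" --pt "0 0 0 0 -2.2 0 0" --pt "0 0 0 0 -2.2 0 0"

```text
time_s: 4.2
position: [0.4759, -0.1741, 0.1845]
tool_rot: [-2.101, -2.334, -0.0]
ft_force: [-0.8, 0.1, -2.8]
width: 0.159
grasp_force: 40.0
```

```bash
python3 st.py; python3 - <<'E'
from h import *
for n in("scene","top"):
    im=vision.camera(n);cv2.imwrite(f"pics/raw_{n}1.png",im[:,:,::-1])
a=cv2.imread("pics/raw_scene1.png")[110:270,130:330];b=cv2.imread("pics/raw_top1.png")[110:270,200:400]
cv2.imwrite("pics/v1.png",cv2.resize(np.hstack([a,b]),None,fx=2,fy=2,interpolation=cv2.INTER_CUBIC))
E
```

```text
t 4.2 pos [ 0.4759 -0.1741  0.1845] yaw_y 0.1052 z [-6.e-04  7.e-04 -1.e+00] F [-0.8  0.1 -2.8] M [-0.02  0.07  0.02] w 0.159 g 39.999117851257324 q [-0.487  0.284  1.772  0.     1.087 -0.593]
```

View pics/v1.png

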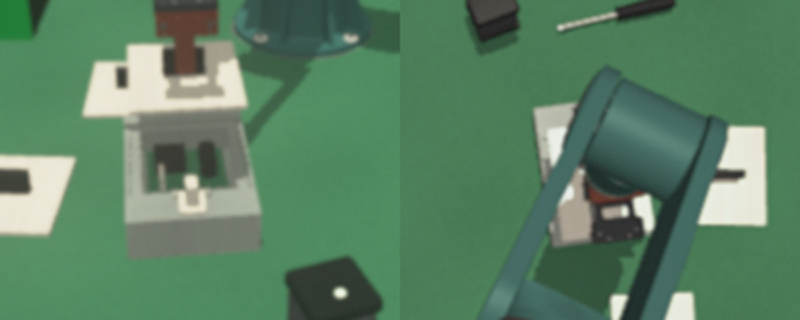

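The cover is held level above the housing. I'll overlay the expected pose to check its lateral position in the grip.

```bash
python3 - <<'E'
from h import *
im=cv2.imread("pics/raw_scene1.png");k=5
x0,y0=180,120
a=cv2.resize(im[y0:y0+115,x0:x0+130],None,fx=k,fy=k,interpolation=cv2.INTER_CUBIC)
def d(b,p,dz,col):
    h=cv2.convexHull(((proj("scene",place(b,p)+[0,0,dz])-[x0,y0]+.5)*k-.5).astype(np.float32));cv2.polylines(a,[h.astype(np.int32)],1,col,1)
d(COV[0],(.4759,-.1741,.105),.1593,(0,0,255))
for b in HOUS:d(b,(.4761,-.1755,.104),0,(255,0,0))
cv2.imwrite("pics/v2.png",a)
E
```

```text
(no output)
```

View pics/v2.png

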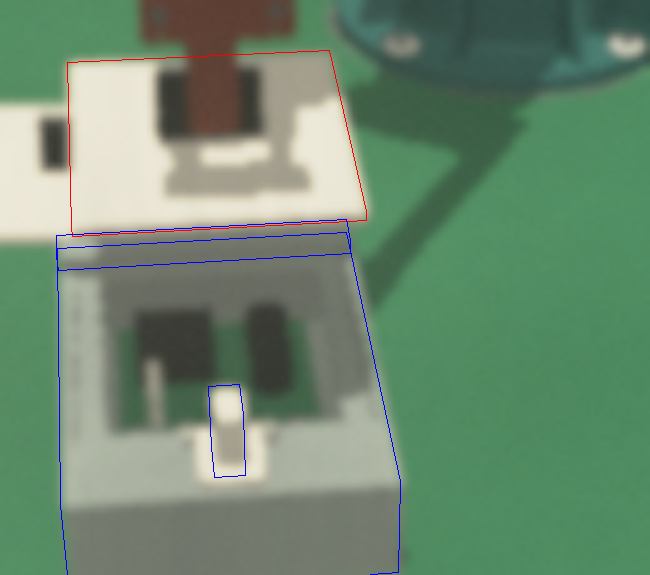

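The cover outline and the housing outline both match the model to within about a pixel. Now I compute the tilted approach.

```bash
cat > plan.py <<'E'
import sys,numpy as np
from cell import monitor
from scipy.spatial.transform import Rotation as R
seat=np.array([.4761,-.1755,.046]);yaw=.104;ys=np.array([-np.sin(yaw),np.cos(yaw),0]);xs=np.array([np.cos(yaw),np.sin(yaw),0])
H=25.2
o=monitor.get_obs();p=o["position"];Rc=R.from_rotvec(o["tool_rot"])
# level reference: tool down with y along xs
M=np.column_stack([np.cross(xs,[0,0,-1]),xs,[0,0,-1]]);Rl=R.from_matrix(M)
def rel(xe,ze,a):
    a=np.radians(a);t=seat+xs*(xe+80*np.cos(a)-H*np.sin(a))/1e3+np.array([0,0,(ze+80*np.sin(a)+H*np.cos(a))/1e3])
    best=min([(R.from_rotvec(-a*ys)*Rl*R.from_euler("z",f)*Rc.inv()).as_rotvec() for f in(0,np.pi)],key=np.linalg.norm)
    return best,(t-p)*100
# current edge pose
best=min([(Rc*(Rl*R.from_euler("z",f)).inv()).as_rotvec() for f in(0,np.pi)],key=np.linalg.norm)
a=-best@ys;d=(p-seat)*1e3
print("now a",np.degrees(a).round(2),"rot",best.round(4),"xe",(d@xs-80*np.cos(a)+H*np.sin(a)).round(1),"ze",(d[2]-80*np.sin(a)-H*np.cos(a)).round(1),"y",(d@ys).round(1),"F",o["ft_force"].round(1),"M",o["moment"].round(2),"t",o["time_s"])
for s in sys.argv[1:]:
    b,t=rel(*map(float,s.split(",")));print(s,b.round(3),t.round(2))
E
python3 plan.py -- 2>/dev/null; python3 plan.py " -58,40,16" " -58,8,16" " -58,2.5,16"
```

```text
now a -0.02 rot [0.0004 0.0004 0.0013] xe -79.9 ze 113.4 y 1.1 F [-0.4  0.4 -3.5] M [-0.03  0.09 -0.01] t 4.3
now a -0.02 rot [0.0004 0.0004 0.0013] xe -79.9 ze 113.4 y 1.1 F [-0.4  0.4 -3.5] M [-0.03  0.09 -0.01] t 4.3
 -58,40,16 [ 0.029 -0.278 -0.001] [ 1.19  0.01 -5.23]
 -58,8,16 [ 0.029 -0.278 -0.001] [ 1.19  0.01 -8.43]
 -58,2.5,16 [ 0.029 -0.278 -0.001] [ 1.19  0.01 -8.98]
```

>>> drive_tool --pt "0.014 -0.139 0 0.6 0 -1 0" --pt "0.029 -0.278 -0.001 1.19 0 -3 0" --pt "0.029 -0.278 -0.001 1.19 0 -5.2 0" --pt "0.029 -0.278 -0.001 1.19 0 -7 0" --pt "0.029 -0.278 -0.001 1.19 0 -8 0" --pt "0.029 -0.278 -0.001 1.19 0 -8 0" --pt "0.029 -0.278 -0.001 1.19 0 -8 0"

```text
time_s: 5.0
position: [0.4886, -0.1754, 0.105]
tool_rot: [1.967, 2.183, 0.307]
ft_force: [-0.2, -0.4, -3.1]
width: 0.155
grasp_force: 40.0
```

```bash
python3 plan.py " -58,2.5,16" " -64,2.5,16" " -70,2.5,16"  " -76,2,13"; python3 - <<'E'
from h import *
im=vision.camera("scene")[:,:,::-1].copy();cv2.imwrite("pics/raw_scene2.png",im)
cv2.imwrite("pics/v3.png",cv2.resize(im[130:250,170:310],None,fx=5,fy=5,interpolation=cv2.INTER_CUBIC))
E
```

```text
now a 16.03 rot [ 2.890e-02 -2.783e-01 -2.000e-04] xe -57.5 ze 12.7 y -1.2 F [-0.2 -0.4 -3.1] M [-0.08  0.34  0.01] t 5.0
 -58,2.5,16 [0.    0.001 0.   ] [-0.06  0.11 -1.02]
 -64,2.5,16 [0.    0.001 0.   ] [-0.66  0.05 -1.02]
 -70,2.5,16 [0.    0.001 0.   ] [-1.26 -0.01 -1.02]
 -76,2,13 [-0.005  0.053  0.   ] [-1.62 -0.05 -1.45]
```

View pics/v3.png

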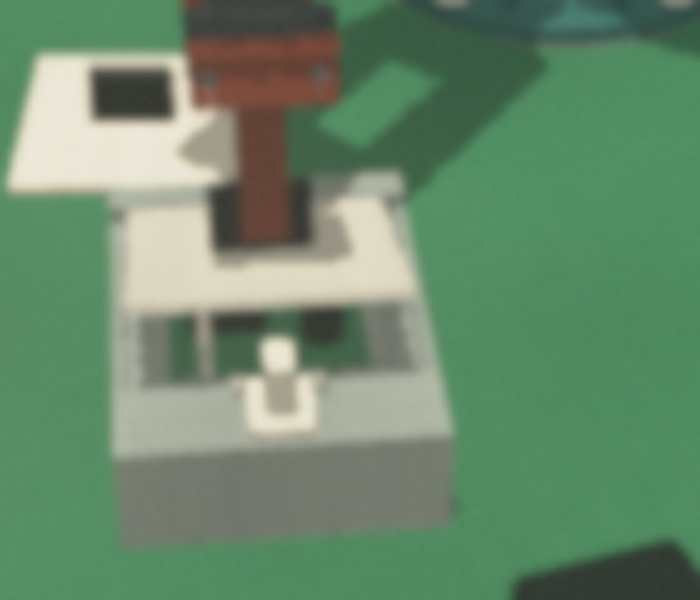

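The cover is tilted and laterally centred, with its edge just in front of the lip. I'll lower it and insert.

>>> drive_tool --pt "0 0 0 0 0.1 -0.4 0" --pt "0 0 0 -0.06 0.11 -0.8 0" --pt "0 0 0 -0.06 0.11 -1.0 0" --pt "0 0 0 -0.06 0.11 -1.0 0" --pt "0 0 0 -0.36 0.08 -1.0 0" --pt "0 0 0 -0.66 0.05 -1.0 0" --pt "0 0 0 -0.96 0.02 -1.0 0" --pt "0 0 0 -1.26 0 -1.0 0" --pt "0 0 0 -1.26 0 -1.0 0" --pt "0 0 0 -1.26 0 -1.0 0"

```text
time_s: 6.05
position: [0.4753, -0.1756, 0.0947]
tool_rot: [1.969, 2.182, 0.307]
ft_force: [1.5, -0.4, -2.6]
width: 0.154
grasp_force: 40.0
```

```bash
python3 plan.py " -73,2,14" " -76,1.7,12" " -78,1.5,10" " -80,1,8" " -80,.7,5"
```

```text
now a 16.01 rot [ 0.0289 -0.278  -0.0013] xe -70.7 ze 2.4 y 0.0 F [ 1.5 -0.4 -2.6] M [-0.13  0.38 -0.02] t 6.05
 -73,2,14 [-0.004  0.035  0.001] [-0.07 -0.01 -0.29]
 -76,1.7,12 [-0.007  0.07   0.001] [-0.22 -0.02 -0.57]
 -78,1.5,10 [-0.011  0.104  0.001] [-0.28 -0.03 -0.85]
 -80,1,8 [-0.014  0.139  0.001] [-0.35 -0.04 -1.16]
 -80,.7,5 [-0.02   0.191  0.001] [-0.17 -0.02 -1.59]
```

No contact so far. I carry on, lowering the far edge.

>>> drive_tool --pt "-0.002 0.018 0 -0.04 0 -0.15 0" --pt "-0.004 0.035 0.001 -0.07 -0.01 -0.29 0" --pt "-0.006 0.053 0.001 -0.15 -0.01 -0.43 0" --pt "-0.007 0.07 0.001 -0.22 -0.02 -0.57 0" --pt "-0.009 0.087 0.001 -0.25 -0.03 -0.71 0" --pt "-0.011 0.104 0.001 -0.28 -0.03 -0.85 0" --pt "-0.013 0.122 0.001 -0.32 -0.03 -1.0 0" --pt "-0.014 0.139 0.001 -0.35 -0.04 -1.16 0" --pt "-0.014 0.139 0.001 -0.35 -0.04 -1.16 0" --pt "-0.014 0.139 0.001 -0.35 -0.04 -1.16 0"

```text
time_s: 7.05
position: [0.472, -0.1757, 0.0829]
tool_rot: [2.038, 2.262, 0.159]
ft_force: [-0.1, -0.8, -4.1]
width: 0.154
grasp_force: 40.0
```

```bash
python3 plan.py " -80,.7,5" " -80,.4,2.5" " -80,.3,0" " -80,0,0"
```

```text
now a 8.01 rot [ 0.0152 -0.1389  0.0003] xe -79.8 ze 0.8 y 0.2 F [-0.1 -0.8 -4.1] M [-0.05  0.18  0.05] t 7.05
 -80,.7,5 [-0.006  0.052 -0.   ] [ 0.16 -0.   -0.42]
 -80,.4,2.5 [-0.011  0.096 -0.   ] [ 0.29  0.01 -0.79]
 -80,.3,0 [-0.015  0.139 -0.   ] [ 0.41  0.02 -1.14]
 -80,0,0 [-0.015  0.139 -0.   ] [ 0.41  0.02 -1.17]
```

>>> drive_tool --pt "-0.003 0.026 0 0.08 0 -0.21 0" --pt "-0.006 0.052 0 0.16 0 -0.42 0" --pt "-0.008 0.074 0 0.22 0 -0.6 0" --pt "-0.011 0.096 0 0.29 0.01 -0.78 0" --pt "-0.013 0.118 0 0.35 0.01 -0.96 0" --pt "-0.015 0.139 0 0.41 0.02 -1.12 0" --pt "-0.015 0.139 0 0.41 0.02 -1.14 0" --pt "-0.015 0.139 0 0.41 0.02 -1.14 0" --pt "-0.015 0.139 0 0.41 0.02 -1.14 0"

```text
time_s: 7.95
position: [0.4757, -0.1755, 0.0716]
tool_rot: [-2.103, -2.334, -0.0]
ft_force: [-0.6, -0.3, -4.2]
width: 0.157
grasp_force: 40.0
```

```bash
python3 plan.py
```

```text
now a -0.01 rot [ 0.0003  0.0002 -0.0001] xe -80.4 ze 0.4 y -0.0 F [-0.6 -0.3 -4.2] M [-0.07  0.1   0.01] t 7.95
```

The cover is level and 0.4 mm above the ledge. I'll ease it down until it makes contact.

>>> drive_tool --pt "0 0 0 0 0 -0.04 0" --pt "0 0 0 0 0 -0.08 0" --pt "0 0 0 0 0 -0.08 0" --pt "0 0 0 0 0 -0.08 0"

```text
time_s: 8.35
position: [0.4757, -0.1757, 0.0712]
tool_rot: [-2.103, -2.334, 0.0]
ft_force: [-2.9, 0.9, 5.3]
width: 0.159
grasp_force: 40.0
```

Contact made. I release and rise.

>>> drive_tool --pt "0 0 0 0 0 0.05 60" --pt "0 0 0 0 0 0.05 60" --pt "0 0 0 0 0 0.05 60" --pt "0 0 0 0 0 0.05 60" --pt "0 0 0 0 0 2 60" --pt "0 0 0 0 0 5 60" --pt "0 0 0 0 0 9 60" --pt "0 0 0 4 0.4 9 0" --pt "0 0 0 9 0.9 9 0" --pt "0 0 0 13.5 1.4 9 0" --pt "0 0 0 14.2 1.5 9 0" --pt "0 0 0 14.2 1.5 9 0"

```text
time_s: 9.55
position: [0.6188, -0.1603, 0.1602]
tool_rot: [-2.101, -2.335, 0.0]
ft_force: [-0.2, 0.4, 0.3]
width: 0.185
grasp_force: 0.0
```

```bash
python3 plan.py; python3 - <<'E'
from h import *
im=vision.camera("scene")[:,:,::-1].copy()
b=vision.camera("top")[:,:,::-1].copy();cv2.imwrite("pics/raw_top3.png",b)
cv2.imwrite("pics/v4.png",np.hstack([cv2.resize(im[130:250,170:270],None,fx=4,fy=4,interpolation=cv2.INTER_CUBIC),cv2.resize(b[140:260,250:350],None,fx=4,fy=4,interpolation=cv2.INTER_CUBIC)]))
E
```

```text
now a -0.02 rot [0.0001 0.0004 0.0013] xe 63.5 ze 89.1 y 0.3 F [-0.2  0.4  0.3] M [-0.02  0.02  0.  ] t 9.55
```

View pics/v4.png

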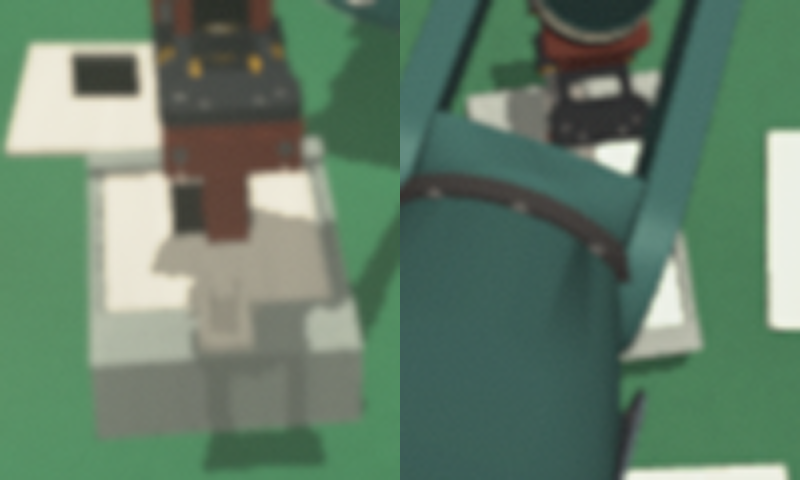

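The cover lies flat in the recess (left crop). The gripper is behind the tab, at seat x = 143 mm. I'll descend with the fingers closed.

>>> drive_tool --pt "0 0 0 0 0 -1 0" --pt "0 0 0 0 0 -3 0" --pt "0 0 0 0 0 -5 0" --pt "0 0 0 0 0 -7 0" --pt "0 0 0 0 0 -8.2 0" --pt "0 0 0 0 0 -8.2 0" --pt "0 0 0 0 0 -8.2 0"

```text
time_s: 10.35
position: [0.6176, -0.1608, 0.079]
tool_rot: [-2.103, -2.333, 0.0]
ft_force: [0.8, -0.0, 0.2]
width: 0.006
grasp_force: 0.0
```

>>> drive_tool --pt "0 0 0 -0.3 -0.03 0 0" --pt "0 0 0 -0.6 -0.06 0 0" --pt "0 0 0 -0.9 -0.09 0 0" --pt "0 0 0 -1.2 -0.12 0 0" --pt "0 0 0 -1.5 -0.16 0 0" --pt "0 0 0 -1.8 -0.19 0 0" --pt "0 0 0 -2.1 -0.22 0 0" --pt "0 0 0 -2.3 -0.24 0 0" --pt "0 0 0 -2.3 -0.24 0 0"

```text
time_s: 11.25
position: [0.5947, -0.1632, 0.0788]
tool_rot: [-2.103, -2.334, 0.0]
ft_force: [0.4, -0.1, 0.5]
width: 0.001
grasp_force: 0.3
```

```bash
python3 plan.py
```

```text
now a -0.02 rot [-0.0001  0.0004 -0.0002] xe 39.2 ze 7.7 y -0.1 F [ 0.4 -0.1  0.5] M [-0.1  -0.15  0.06] t 11.25
```

>>> drive_tool --pt "0 0 0 -0.1 -0.01 0 0" --pt "0 0 0 -0.2 -0.02 0 0" --pt "0 0 0 -0.3 -0.03 0 0" --pt "0 0 0 -0.3 -0.03 0 0"

```text
time_s: 11.65
position: [0.5919, -0.1635, 0.0788]
tool_rot: [-2.103, -2.334, 0.0]
ft_force: [1.2, -0.1, 0.9]
width: 0.002
grasp_force: 0.6
```

>>> drive_tool --pt "0 0 0 -0.1 -0.01 0 0" --pt "0 0 0 -0.2 -0.02 0 0" --pt "0 0 0 -0.2 -0.02 0 0"

```text
time_s: 11.95
position: [0.5898, -0.1636, 0.0788]
tool_rot: [-2.103, -2.334, 0.0]
ft_force: [1.4, -1.6, 0.5]
width: 0.007
grasp_force: 0.6
```

```bash
python3 plan.py
```

```text
now a -0.02 rot [-0.      0.0004 -0.    ] xe 34.3 ze 7.6 y 0.0 F [ 1.4 -1.6  0.5] M [-0.11 -0.14  0.03] t 11.95
```

It is sliding at about 1.5 N. I'll continue in small steps until it hits the end stop.

>>> drive_tool --pt "0 0 0 -0.1 -0.01 0 0" --pt "0 0 0 -0.2 -0.02 0 0" --pt "0 0 0 -0.2 -0.02 0 0"

```text
time_s: 12.25
position: [0.5882, -0.1638, 0.0788]
tool_rot: [2.103, 2.333, 0.0]
ft_force: [1.9, -0.5, 0.3]
width: 0.006
grasp_force: 1.2
```

>>> drive_tool --pt "0 0 0 -0.1 -0.01 0 0" --pt "0 0 0 -0.2 -0.02 0 0" --pt "0 0 0 -0.2 -0.02 0 0"

```text
time_s: 12.55
position: [0.5881, -0.1639, 0.079]
tool_rot: [2.102, 2.331, 0.004]
ft_force: [7.1, 1.3, -3.5]
width: 0.007
grasp_force: 3.9
```

The force is rising, so it looks like the stop. One more firm nudge, then I back off, rise and look.

>>> drive_tool --pt "0 0 0 -0.1 -0.01 0 0" --pt "0 0 0 -0.2 -0.02 0 0" --pt "0 0 0 -0.2 -0.02 0 0"

```text
time_s: 12.85
position: [0.588, -0.1639, 0.0791]
tool_rot: [2.1, 2.329, 0.008]
ft_force: [12.1, 2.8, -8.0]
width: 0.007
grasp_force: 6.3
```

>>> drive_tool --pt "0 0 0 1 0.1 0 0" --pt "0 0 0 3 0.3 0 0" --pt "0 0 0 3 0.3 4 0" --pt "0 0 0 2 4 9 0" --pt "0 0 0 0 9 14 0" --pt "0 0 0 0 14 18 0" --pt "0 0 0 0 19 20 0" --pt "0 0 0 0 24 20 0" --pt "0 0 0 0 28 20 0" --pt "0 0 0 0 32 20 0" --pt "0 0 0 0 32 20 0" --pt "0 0 0 0 32 20 0"

```text
time_s: 14.05
position: [0.5827, 0.1592, 0.2788]
tool_rot: [-2.097, -2.337, 0.001]
ft_force: [-0.4, 0.2, -0.1]
width: 0.005
grasp_force: 0.0
```

```bash
python3 - <<'E'
from h import *
im=vision.camera("scene")[:,:,::-1].copy()
b=vision.camera("top")[:,:,::-1].copy()
P=(.4761,-.1755,.104)
def crop(n,a,x0,y0,k,draw):
    c=cv2.resize(a[y0:y0+120,x0:x0+100],None,fx=k,fy=k,interpolation=cv2.INTER_CUBIC)
    if draw:
        for bx in(box(-.08,.08,-.065,.065,.046,.051),box(.078,.102,-.007,.007,.0585,.0865)):
            h=cv2.convexHull(((proj(n,place(bx,P))-[x0,y0]+.5)*k-.5).astype(np.float32));cv2.polylines(c,[h.astype(np.int32)],1,(0,0,255),1)
    return c
cv2.imwrite("pics/v5.png",np.hstack([crop("scene",im,170,140,4,1),crop("top",b,250,140,4,1)]))
cv2.imwrite("pics/v6.png",np.hstack([cv2.resize(im,(400,300)),cv2.resize(b,(400,300))]))
E
```

```text
(no output)
```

View pics/v5.png

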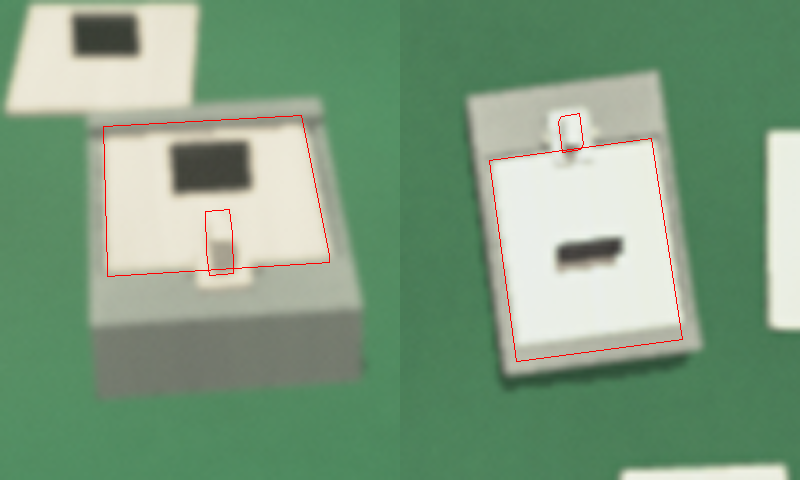

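View pics/v6.png

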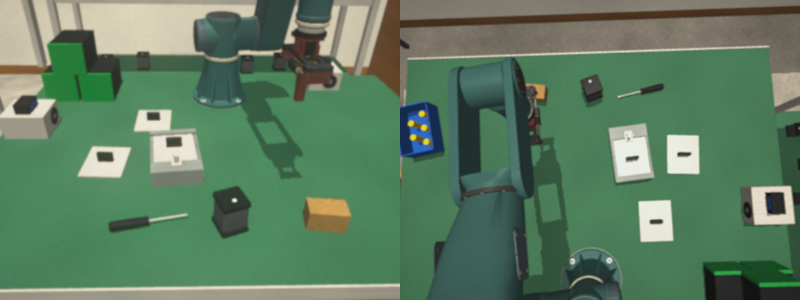

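The cover lies flat under the lip. The tab matches its home position, where it met a firm 12 N stop, and the bystanders are unmoved. I'm handing in.

```bash
python3 -c "
from cell import ctrl
print(ctrl.hand_in())"
```

```text
the job is handed in; nothing more can be done
None
```

The cover is hooked under the lip and lying flat in its recess, the bolt is pushed home to its stop, and the job is handed in at about 14 s; the hand-in returned no verdict.

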